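Load a rolling-ball tack tester

TASK

Get the rolling-ball tack tester ready for its next run. First push its red-tipped release lever fully over towards the low end of the tester, so that the sprung catch stands up in the gutter; then, with a fingertip behind the steel ball, roll it gently from the level run-out up the sloped gutter, over the catch and to the bumper, and draw the finger away so that the ball stays parked behind the catch. Only push: do not pinch the ball, lift it out of the gutter, flick it or let it run back down, and leave the things around undisturbed.

Things in the scene. Friction and masses are not known exactly. Their poses are not given: they have to be found in the camera images.
- tester: The tack tester, fixed to the bench: grey base plate 330 x 104 mm. Origin under its centre on the bench; x along the gutter to its high end, z up. A level aluminium V run-out (x -145 to -5 mm, end lip 34 mm high) leads to a ramp rising 20 degrees to x = 140 mm. Gutter 31 mm wide over its flanges, whose tops are 30 mm above the bench along the run-out. The release lever is at y = +40 mm
- ramp: The sloped part of the gutter. Origin: bottom of the V at the ramp's foot; x up the slope, y to the lever's side, z square to the slope. A ball on it has its centre at y = 0, z = 15.5 mm; flange tops at z = 7.7 mm. The brass catch nose comes up at x = 118 mm. Ball centre at x = 129 mm leaning on the raised catch, 133 mm at the rigid black rubber bumper, whose blue plate reaches z = 25 mm
- foot (a point): A point on the line that the ball's centre follows up the ramp, 0 mm up from the ramp's foot. From here down the ball runs level along the run-out, its centre 37.5 mm above the bench: nearly 20 mm of the ball stands above the flanges (the bottom of the run-out's V is 22 mm above the bench)
- ball: The polished steel ball, 25.4 mm across, 67 g, lying in the run-out; origin at its centre. It rolls very easily (sliding friction about 0.3)
- seat (a point): Where the ball's centre lies when it rests on the raised catch, on the ramp
- lever_tip (a point): Free end of the release lever: centre of the flat top of its red plastic sleeve (13 mm across, 14 mm long), 47 mm from the shaft's axis. The lever is a 6.4 mm steel rod that swings along the gutter, 40 mm to the +y side of the gutter's middle
- lever_pivot (a point): Axis of the lever's shaft, in the plane in which the lever swings, about 49 mm above the bench. A dark hub of 8 mm radius lies here, and a blue boss of 13 mm radius on the shaft 15 to 26 mm from the gutter's middle
- release_lever (a joint): Swing of the release lever (rad): 0 = released, leaning 0.45 rad from upright towards the ramp's high end, catch drawn down below the gutter; 0.9 = set, leaning 0.45 rad from upright towards the low end, against its stop. It stays where it is left; about 3 N at its tip moves it
- catch (a joint): The sprung brass catch in the gutter, relative to the lever (rad): 0 = up; about -0.3 = pressed down by a ball rolling over it (well under 1 N); its spring lifts it again. It comes up only when the lever is set
- tape_roll: Roll of brown packing tape, 96 mm across, 48 mm high, behind the run-out; leave it. Origin under its centre
- ball_stand: Wooden stand 132 x 42 mm with four smaller steel balls in it, 31 mm high, behind the ramp; leave it. Origin under its centre
- marker: White and blue marker pen, 135 mm long, on the lever's side of the tester; leave it. Origin under its centre
- petri_3: Petri dish, 92 mm across, 15 mm high; leave it. Origin under its centre
- eraser: Green eraser, 60 mm long, 13 mm high; leave it. Origin under its centre

How it is judged:
By the outcome, as a careful person would: the job done as asked, in the order asked, and still so for the second after the job is handed in, with the robot touching nothing.
It also fails if it takes over 46 s, if anything falls off the work surface, if the arm or the gripper's body presses on something with over 40 N, if the wrist force passes 120 N, or if a joint passes its speed limit or range.

ROBOT

A 6-joint arm with a two-finger parallel gripper is mounted at the origin on a cart in front of the work surface, level with it; the furniture and walls round the work are solid. World frame = base frame: x ahead of the robot, y to its left, z up, the work surface at z = 0. Lengths are in m, angles in rad, forces in N, time in s.
With the tool pointing down it reaches from about 0.325 to 0.85 m from the base axis. Payload 15.5 kg.
Tool frame: the origin (TCP) lies between the finger pads; the fingertips stand 22 mm ahead of it and the grasp point (between the pads) lies 3 mm ahead of it; z points along the fingers, y is the line along which they close (so a half turn about z gives the same grasp; the last joint's range is limited). The gripper opens to 91 mm and grips with 3 to 60 N. Pads are 32 mm wide; open, the fingers measure 118 mm over their backs; the gripper's body (76 mm by 178 mm) begins 60 mm behind the grasp point.
Start: joints at [-1.335, 0.494, 1.345, -0, 1.302, -0.096], TCP at [0.203, -0.591, 0.236] pointing down, gripper open.
Joint ranges: [-2.91, 2.91], [-0.82, 2.16], [0.22, 2.67], [-1.22, 4.37], [0.12, 2.79], [-3.08, 3.08]. Speed limits (rad/s): [1.89, 1.89, 2.57, 3.01, 3.01, 3.01].

INTERFACE

Orientations are given as a unit quaternion [w, x, y, z].
In Python, from cell import state, grab_frame, job_done gives the robot as it stands.
- The arm moves only by the tool arm_command, never from a script. Its argument "increments" is a list of rows, each a list of 7 numbers: the opening, from -1 (shut) to 1 (fully open), then the shift along the tool's x, y, z in cm, then the turn, a rotation vector about the tool's x, y, z in rad. In form: [[gripper, dx, dy, dz, ax, ay, az], ...]. A call has 1 to 12 rows; each row shifts and turns the commanded pose from where the row before left it, along the tool's axes as they then stand; what a row does not reach is not made up. A row lasts 1/8 s, in which the tool goes at most 62.5 mm and 10.7 degrees, less where a joint would pass 70% of its speed; a pose out of reach is approached as far as the arm can. A call is refused whole if a number of a shift passes 6.25 or a number of a turn 0.188, either way. A call with a gripper value outside its range is refused whole. The fingers move at their own pace and stop on an object; the grip force is fixed at half the most. Time passes only in rows, so rows that do not move let the fingers close. It gives the time, the measured TCP pose, the force, the opening and the grip force at its end, in the units of the state.
- state(): the state, without advancing time (a new reading comes with each control period).
- grab_frame(name): name is "scene" or "top" or "wrist"; returns a dict with "color" (384x512x3 uint8, blue, green, red), "fovy" (degrees; the focal length in pixels is half the picture's height over the tangent of half this angle, whatever the lens; pixels are square), "cx", "cy" (the principal point, pixels), "dist" ([k1, k2, p1, p2, k3] as OpenCV has them; the pictures are not rectified), "pose" (4x4, takes a point from camera to world coordinates); the wrist camera has in their place "tool_from_camera" (4x4, takes a point from camera to tool coordinates, whose origin is the TCP and whose axes are the flange's). Camera axes: x right, y down, z forward; pixel columns grow to the right and rows downward; lengths in m; the calibration is good to about 2 mm. A picture is of the moment at which its call begins: read the wrist's pose just before it. There is no depth.
- job_done(): hands the job in; it is judged then, once.
The state is a dict: "clock": time; "joints": joint angles; "joint_vel": joint speeds; "effort": joint torques, N m; "ee_pos": TCP position; "ee_rot": TCP orientation; "force": force on the tool from outside, world axes, zero at the start; "wrist_torque": the same for the moment, N m; "finger_gap": finger opening in m; "finger_force": force on a finger pad.
Only numpy, scipy, OpenCV 4.12 (cv2) and the standard library are available. Lean on these libraries where they do the work, as an engineer would, in place of code of your own. Each camera call takes 0.05 s, during which the arm holds its last target. There are 200 camera calls.

## Working session

There is one attempt and no reset: what is moved stays moved. The work goes in short steps, Python scripts to look and compute and a tool call to move; the robot and the scene stay as the last step left them, time stands still between calls to the robot, and variables do not carry over. Pictures are saved under pics/ and viewed, at most 10 in all, crops included, and the job is handed in when it is done.

Besides the shell and the picture viewer there is one more tool, called after "Request:" as name([rows], argument=value, ...), one row to a line, values as JSON. arm_command: Moves the arm, as the interface text tells. Its arguments: {"type":"object","properties":{"increments":{"type":"array"}},"required":["increments"]}

```bash
mkdir -p pics; ls; cat > h.py <<'E'
import numpy as np, cv2
from cell import state, grab_frame, job_done
from scipy.spatial.transform import Rotation as R
def Rq(q): return R.from_quat([q[1],q[2],q[3],q[0]])
def K(f):
    h=f["color"].shape[0]; F=h/2/np.tan(np.radians(f["fovy"])/2)
    return np.array([[F,0,f["cx"]],[0,F,f["cy"]],[0,0,1.]])
def ray(f,uv):
    p=cv2.undistortPoints(np.array([[uv]],float),K(f),np.array(f["dist"],float))[0,0]
    P=np.array(f["pose"]); return P[:3,3],P[:3,:3]@np.array([p[0],p[1],1.])
def onz(f,uv,z):
    o,d=ray(f,uv); return o+d*(z-o[2])/d[2]
def proj(f,X):
    P=np.linalg.inv(np.array(f["pose"])); r=cv2.Rodrigues(P[:3,:3])[0]
    return cv2.projectPoints(np.atleast_2d(X).astype(float),r,P[:3,3],K(f),np.array(f["dist"],float))[0][:,0]
E
python3 - <<'E'
from h import *
for n in("scene","top"):
    f=grab_frame(n); cv2.imwrite(f"pics/{n}0.png",f["color"]); print(n,f["fovy"],np.round(f["pose"],3).tolist(),f["dist"])
print(state())
E
```

```text
pics
scene 48.27190724503142 [[-0.616, -0.441, 0.652, -0.217], [-0.787, 0.36, -0.5, 0.619], [-0.015, -0.822, -0.57, 0.774], [0.0, 0.0, 0.0, 1.0]] [0.04248557 0.         0.         0.         0.        ]
top 57.773141770033305 [[-0.009, -0.989, 0.149, 0.413], [-1.0, 0.01, 0.002, 0.028], [-0.004, -0.149, -0.989, 1.219], [0.0, 0.0, 0.0, 1.0]] [-0.02842489  0.          0.          0.          0.        ]
{'clock': 0.1, 'joints': array([-1.33553221e+00,  4.94108738e-01,  1.34606048e+00, -1.86334537e-05,
        1.30251070e+00, -9.54852441e-02]), 'joint_vel': array([ 0.00328573, -0.00141617,  0.00052398,  0.0022039 ,  0.00010303,
       -0.00259161]), 'effort': array([ 2.30477977e-03, -8.80237198e+01, -3.82543588e+01,  7.05263950e-02,
        4.81071859e-02,  2.61747211e-06]), 'ee_pos': array([ 0.20290149, -0.59081148,  0.23540848]), 'ee_rot': array([-5.41675717e-04,  9.86356190e-01,  1.64624330e-01, -4.69232458e-05]), 'force': array([-0.32894647, -1.06777336,  0.04095252]), 'wrist_torque': array([-0.0337897 , -0.036475  , -0.00837901]), 'finger_force': 0.0, 'finger_gap': 0.09106250991424207}
```

View pics/top0.png

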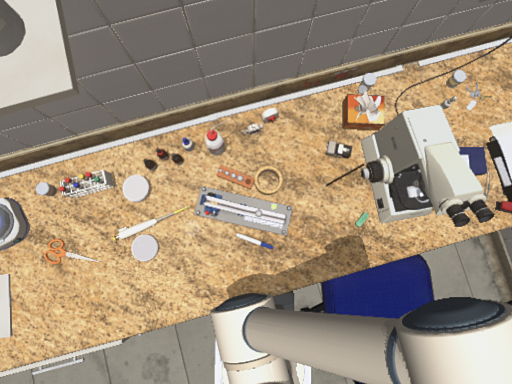

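View pics/scene0.png

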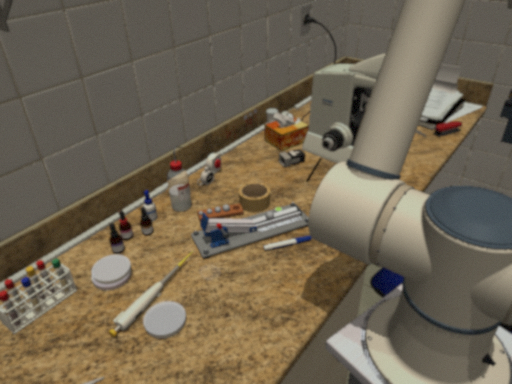

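The top view shows the tester at about (243,211), with its high end (blue parts) on the left, the ball side on the right and the marker on the robot side. The scene view shows it at about (250,230). Next I'll zoom in on both.

```bash
python3 - <<'E'
from h import *
a=cv2.imread("pics/top0.png")[180:240,190:300]; b=cv2.imread("pics/scene0.png")[195:260,185:325]
a=cv2.resize(a,(770,420*770//770),interpolation=cv2.INTER_CUBIC)
cv2.imwrite("pics/a.png",a)
cv2.imwrite("pics/b.png",cv2.resize(b,None,fx=5.5,fy=5.5,interpolation=cv2.INTER_CUBIC))
f=grab_frame("top")
h=cv2.cvtColor(f["color"],cv2.COLOR_BGR2HSV)
m=((h[...,1]<70)&(h[...,2]>70)).astype(np.uint8)
m=cv2.morphologyEx(m,cv2.MORPH_CLOSE,np.ones((5,5)))
cs,_=cv2.findContours(m[175:245,185:305].copy(),0,2)
for c in cs:
    if cv2.contourArea(c)>300:
        r=cv2.minAreaRect(c); bx=cv2.boxPoints(r)+[185,175]; P=np.array([onz(f,p,0.01) for p in bx])
        print(bx.round(1).tolist(),P.round(4).tolist(),np.linalg.norm(np.diff(P,axis=0),axis=1))
E
```

```text
[[193.5, 214.7], [200.2, 185.2], [292.9, 206.2], [286.2, 235.7]] [[0.5165, 0.2353, 0.01], [0.6204, 0.2133, 0.01], [0.5427, -0.1115, 0.01], [0.4407, -0.0857, 0.01]] [0.10625964 0.33389639 0.10515205]
```

View pics/a.png

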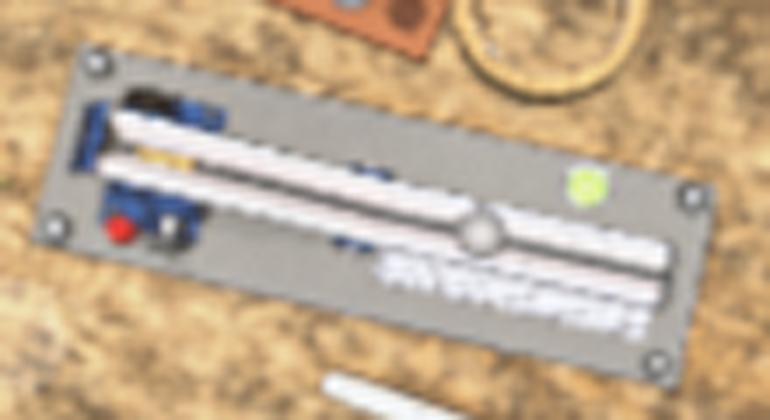

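View pics/b.png

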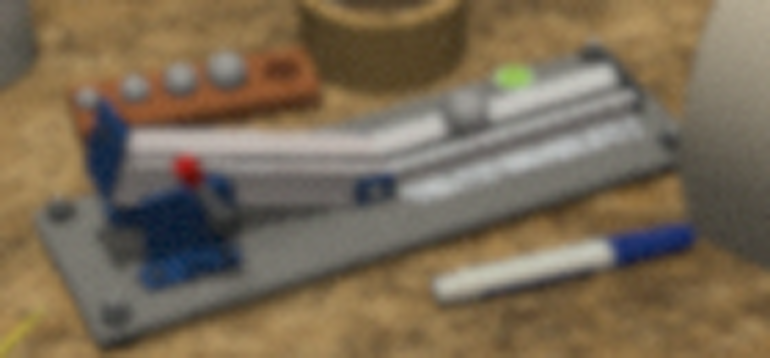

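The crops show the ball at top pixel (258.9,212.9), the red tip at (207.3,212.9) and the raised blue boss beside it. The lever leans to the high end. The plate fit gives 106x334 mm, close to the nominal 104x330 mm. I'll check the ball and red tip against the given geometry.

```bash
cat >> h.py <<'E'
def frame(C,yaw):
    T=np.eye(4); T[:3,:3]=R.from_euler('z',yaw).as_matrix(); T[:2,3]=C; return T
def tri(rs):
    A=np.zeros((3,3)); b=np.zeros(3)
    for o,d in rs:
        d=d/np.linalg.norm(d); M=np.eye(3)-np.outer(d,d); A+=M; b+=M@o
    return np.linalg.solve(A,b)
def red(f,box):
    x0,y0,x1,y1=box; h=cv2.cvtColor(f["color"][y0:y1,x0:x1],cv2.COLOR_BGR2HSV).astype(int)
    m=((h[...,0]<10)|(h[...,0]>170))&(h[...,1]>150)&(h[...,2]>80); y,x=np.nonzero(m); return x.mean()+x0,y.mean()+y0,len(x)
E
python3 - <<'E'
from h import *
t,s=grab_frame("top"),grab_frame("scene")
B=np.array([[.5165,.2353],[.6204,.2133],[.5427,-.1115],[.4407,-.0857]])
C=B.mean(0); d=B[0]+B[1]-B[2]-B[3]; yaw=np.arctan2(d[1],d[0]); T=frame(C,yaw); print("C",C,np.degrees(yaw))
loc=lambda X:np.round((np.linalg.inv(T)@np.r_[X,1])[:3]*1e3,1)
rt=red(t,(200,205,215,220)); rs=red(s,(210,218,228,232)); print(rt,rs)
X=tri([ray(t,rt[:2]),ray(s,rs[:2])]); print("red tri",X,loc(X), "on z.088",loc(onz(t,rt[:2],.088)))
bt=(258.9,212.9); bs=(185+467/5.5,195+110/5.5)
X=tri([ray(t,bt),ray(s,bs)]); print("ball",X,loc(X),loc(onz(t,bt,.0375)))
for n,p in dict(yel=(190+165/7,180+158/7),lowend=(190+665/7,180+277/7)).items(): print(n,loc(onz(t,p,.06 if n=="yel" else .03)))
for n,p in dict(hl=(190+55/7,180+228/7),hf=(190+97/7,180+62/7),lf=(190+693/7,180+196/7),ln=(190+657/7,180+363/7)).items(): print(n,loc(onz(t,p,.012)))
print(np.round(grab_frame("wrist")["tool_from_camera"],3).tolist())
E
```

```text
C [0.530075 0.06285 ] 76.6294940233662
(np.float64(206.88888888888889), np.float64(212.33333333333334), 9) (np.float64(218.5), np.float64(225.5), 14)
red tri [0.51688568 0.17814121 0.08685787] [109.1  39.5  86.9] on z.088 [109.2  39.4  88. ]
ball [0.51783215 0.00752559 0.03695075] [-56.7  -0.9  37. ] [-56.3  -1.   37.5]
yel [99.5  0.9 60. ]
lowend [-148.2    0.8   30. ]
hl [151.2  42.8  12. ]
hf [151. -43.  12.]
lf [-154.7  -43.3   12. ]
ln [-154.5   41.5   12. ]
[[0.0, -0.966, -0.258, 0.072], [1.0, 0.0, 0.0, -0.001], [-0.0, -0.258, 0.966, -0.149], [0.0, 0.0, 0.0, 1.0]]
```

The measurements agree to about 2 mm, and the screws suggest the origin should shift −1.7 mm in x. The lever sleeve is at y≈39.5 and z≈87, as it should be. Next I'll work out the moves.

```bash
cat >> h.py <<'E'
C0=np.array([0.530075,0.06285]); YAW=np.radians(76.63)
T0=frame(C0-.0017*np.array([np.cos(YAW),np.sin(YAW)]),YAW)
def W(x,y,z): return (T0@np.r_[np.array([x,y,z])/1e3,1])[:3]
def L(X): return np.round((np.linalg.inv(T0)@np.r_[X,1])[:3]*1e3,1)
def to(x,y,z):
    s=state(); q=Rq(s["ee_rot"]); d=q.inv().apply(W(x,y,z)-s["ee_pos"])*100
    print("tool shift cm",d.round(2),"TCP tester mm",L(s["ee_pos"]),"clock",s["clock"],"F",s["force"].round(2),"gap",round(s["finger_gap"],4))
    Rt=R.from_matrix(np.c_[T0[:3,:3]@[0,1,0]*-1,T0[:3,:3]@[-1,0,0],[0,0,-1]])
    print("turn",(q.inv()*Rt).as_rotvec().round(4))
E
python3 - <<'E'
from h import *
to(150,40,190)
E
```

```text
tool shift cm [ 56.72 -65.88   4.6 ] TCP tester mm [-710.1  167.   235.7] clock 0.3 F [-0.68 -0.05 -0.51] gap 0.091
turn [-4.000e-04  1.000e-04  5.642e-01]
```

Request:
arm_command([
  [-1, 2.36, -2.74, 0, 0, 0, 0],
  [-1, 2.36, -2.74, 0, 0, 0, 0],
  [-1, 2.36, -2.74, 0, 0, 0, 0],
  [-1, 2.36, -2.74, 0, 0, 0, 0],
  [-1, 2.36, -2.74, 0, 0, 0, 0],
  [-1, 2.36, -2.74, 0, 0, 0, 0],
  [-1, 2.36, -2.74, 0, 0, 0, 0],
  [-1, 2.36, -2.74, 0, 0, 0, 0],
  [-1, 2.36, -2.74, 0, 0, 0, 0],
  [-1, 2.36, -2.74, 0, 0, 0, 0],
  [-1, 2.36, -2.74, 0, 0, 0, 0],
  [-1, 2.36, -2.74, 0, 0, 0, 0],
])

```text
clock: 1.8
ee_pos: [0.3644, -0.1871, 0.236]
ee_rot: [0.0, 0.986, 0.165, 0.0]
force: [1.0, 0.0, 0.4]
finger_gap: 0.0004
finger_force: 0.0
```

Request:
arm_command([
  [-1, 2.36, -2.74, 0, 0, 0, 0],
  [-1, 2.36, -2.74, 0, 0, 0, 0],
  [-1, 2.36, -2.74, 0, 0, 0, 0],
  [-1, 2.36, -2.74, 0, 0, 0, 0],
  [-1, 2.36, -2.74, 0, 0, 0, 0],
  [-1, 2.36, -2.74, 0, 0, 0, 0],
  [-1, 2.36, -2.74, 0, 0, 0, 0],
  [-1, 2.36, -2.74, 0, 0, 0, 0],
  [-1, 0, 0, 0, 0, 0, 0.141],
  [-1, 0, 0, 0, 0, 0, 0.141],
  [-1, 0, 0, 0, 0, 0, 0.141],
  [-1, 0, 0, 0, 0, 0, 0.141],
])

```text
clock: 3.3
ee_pos: [0.4714, 0.0805, 0.2359]
ee_rot: [0.0, 0.993, -0.119, 0.0]
force: [0.3, -0.3, -0.5]
finger_gap: 0.0006
finger_force: 0.0
```

```bash
python3 - <<'E'
from h import *
to(150,40,190)
f=grab_frame("wrist"); cv2.imwrite("pics/w1.png",f["color"])
E
```

```text
tool shift cm [  2.05 -14.48   4.59] TCP tester mm [  5.3  61.2 235.9] clock 3.3 F [ 0.35 -0.25 -0.47] gap 0.0006
turn [ 0.     -0.     -0.0044]
```

View pics/w1.png

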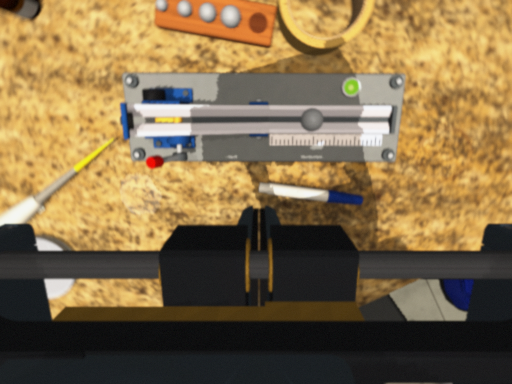

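The wrist view shows the tester clearly: screws near (131,81), (398,81), (388,156) and (138,156), ball at (312,119), red tip at (153,161), and the closed fingertips near (243–275, 208). I'll cross-check the tester frame and the finger width.

```bash
cat >> h.py <<'E'
def wrist():
    s=state(); f=grab_frame("wrist"); P=np.eye(4); P[:3,:3]=Rq(s["ee_rot"]).as_matrix(); P[:3,3]=s["ee_pos"]
    f["tool"]=P; f["pose"]=P@np.array(f["tool_from_camera"]); return f
E
python3 - <<'E'
from h import *
f=wrist()
for p in [(131,81),(398,81),(388,156),(138,156)]: print(L(onz(f,p,.012)))
print("ball",L(onz(f,(312,119),.0375)),"red",L(onz(f,red(f,(140,150,168,172))[:2],.087)))
for z in (-.02,.0,.022):
  print(z,proj(f,[(f["tool"]@[x,y,z,1])[:3] for x in(-.016,.016) for y in(-.0135,.0135)]).round(0).tolist())
g=f["color"][195:260,225:290]; cv2.imwrite("pics/w2.png",cv2.resize(g,(585,585),interpolation=cv2.INTER_CUBIC))
E
```

```text
[153.2 -44.4  12. ]
[-157.6  -40.8   12. ]
[-154.7   46.9   12. ]
[155.2  43.4  12. ]
ball [-54.6   0.3  37.5] red [110.   40.1  87. ]
-0.02 [[232.0, 296.0], [287.0, 296.0], [230.0, 235.0], [289.0, 235.0]]
0.0 [[235.0, 275.0], [284.0, 275.0], [234.0, 220.0], [285.0, 220.0]]
0.022 [[238.0, 256.0], [281.0, 256.0], [237.0, 207.0], [282.0, 207.0]]
```

View pics/w2.png

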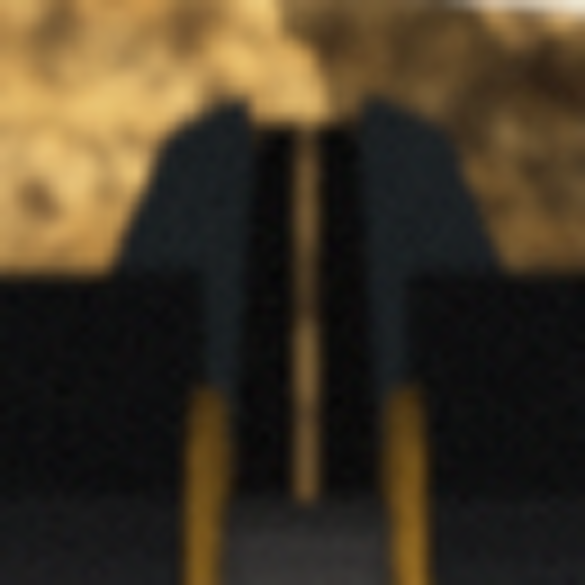

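The finger backs taper towards the tip, so I'll push with the flat side faces (tool x along the gutter, ±16 mm). That needs a quarter turn.

Request:
arm_command([
  [-1, 0, 0, 0, 0, 0, -0.175],
  [-1, 0, 0, 0, 0, 0, -0.175],
  [-1, 0, 0, 0, 0, 0, -0.175],
  [-1, 0, 0, 0, 0, 0, -0.175],
  [-1, 0, 0, 0, 0, 0, -0.175],
  [-1, 0, 0, 0, 0, 0, -0.175],
  [-1, 0, 0, 0, 0, 0, -0.175],
  [-1, 0, 0, 0, 0, 0, -0.175],
  [-1, 0, 0, 0, 0, 0, -0.175],
  [-1, 0, 0, 0, 0, 0, 0],
])

```text
clock: 4.65
ee_pos: [0.4714, 0.0805, 0.2359]
ee_rot: [-0.0, 0.783, 0.622, 0.0]
force: [-0.5, -0.8, -0.1]
finger_gap: 0.0008
finger_force: 0.0
```

```bash
sed -i 's/^    Rt=.*/    Rt=R.from_matrix(np.c_[T0[:3,0],-T0[:3,1],[0,0,-1]])/' h.py; python3 - <<'E'
from h import *
to(150,40,99)
E
```

```text
tool shift cm [14.46  2.21 13.69] TCP tester mm [  5.3  61.2 235.9] clock 4.65 F [-0.47 -0.77 -0.07] gap 0.0008
turn [ 0.     -0.      0.0064]
```

Request:
arm_command([
  [-1, 2.9, 0.44, 0, 0, 0, 0.0064],
  [-1, 2.9, 0.44, 0, 0, 0, 0],
  [-1, 2.9, 0.44, 0, 0, 0, 0],
  [-1, 2.9, 0.44, 0, 0, 0, 0],
  [-1, 2.9, 0.44, 0, 0, 0, 0],
  [-1, 0, 0, 2.5, 0, 0, 0],
  [-1, 0, 0, 2.5, 0, 0, 0],
  [-1, 0, 0, 2.5, 0, 0, 0],
  [-1, 0, 0, 2.5, 0, 0, 0],
  [-1, 0, 0, 2.0, 0, 0, 0],
  [-1, 0, 0, 1.7, 0, 0, 0],
  [-1, 0, 0, 0, 0, 0, 0],
])

```text
clock: 6.15
ee_pos: [0.5258, 0.2162, 0.0979]
ee_rot: [-0.0, 0.786, 0.618, -0.001]
force: [-0.5, 0.8, -0.2]
finger_gap: 0.0006
finger_force: 0.0
```

```bash
python3 - <<'E'
from h import *
to(125,40,99)
f=wrist(); s=grab_frame("scene")["color"][195:260,185:325]
cv2.imwrite("pics/c1.png",np.hstack([cv2.resize(f["color"],(440,330)),cv2.resize(s,(360,330),interpolation=cv2.INTER_CUBIC)]))
E
```

```text
tool shift cm [-2.49 -0.03 -0.1 ] TCP tester mm [149.9  39.6  97.9] clock 6.15 F [-0.54  0.81 -0.17] gap 0.0006
turn [-0.002   0.0011 -0.0043]
```

View pics/c1.png

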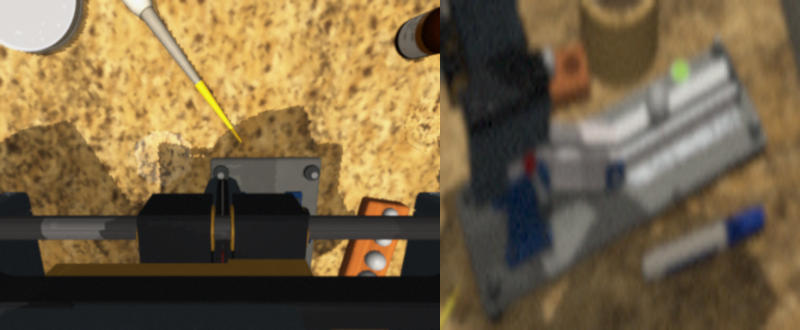

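The finger sits on the high-end side of the red sleeve (red at (222,258) in the left half and (530,162) in the right). Now I'll push the lever towards the low end.

Request:
arm_command([
  [-1, -0.5, 0, 0, 0, 0, 0],
  [-1, -0.5, 0, 0, 0, 0, 0],
  [-1, -0.5, 0, 0, 0, 0, 0],
  [-1, -0.5, 0, 0, 0, 0, 0],
  [-1, -0.5, 0, 0, 0, 0, 0],
  [-1, -0.5, 0, 0, 0, 0, 0],
  [-1, -0.5, 0, 0, 0, 0, 0],
  [-1, -0.4, 0, 0, 0, 0, 0],
  [-1, -0.2, 0, 0, 0, 0, 0],
])

```text
clock: 7.38
ee_pos: [0.5169, 0.1763, 0.0989]
ee_rot: [0.0, 0.785, 0.619, 0.0]
force: [0.6, 4.1, 3.9]
finger_gap: 0.0002
finger_force: 1.9
```

Request:
arm_command([
  [-1, -0.2, 0, 0, 0, 0, 0],
  [-1, -0.2, 0, 0, 0, 0, 0],
])

```text
clock: 7.62
ee_pos: [0.516, 0.1726, 0.0988]
ee_rot: [0.0, 0.785, 0.619, 0.0]
force: [1.5, 3.7, 0.3]
finger_gap: 0.0003
finger_force: 1.9
```

Request:
arm_command([
  [-1, -0.2, 0, 0, 0, 0, 0],
])

```text
clock: 7.75
ee_pos: [0.5155, 0.1706, 0.0988]
ee_rot: [0.0, 0.785, 0.619, 0.0]
force: [1.5, 3.7, -2.3]
finger_gap: 0.0004
finger_force: 2.1
```

Request:
arm_command([
  [-1, -0.1, 0, 0, 0, 0, 0],
  [-1, -0.1, 0, 0, 0, 0, 0],
])

```text
clock: 8.0
ee_pos: [0.515, 0.1687, 0.0988]
ee_rot: [-0.0, 0.785, 0.619, -0.0]
force: [2.2, 4.6, -3.5]
finger_gap: 0.0006
finger_force: 2.4
```

Request:
arm_command([
  [-1, -0.1, 0, 0, 0, 0, 0],
])

```text
clock: 8.12
ee_pos: [0.5147, 0.1678, 0.0988]
ee_rot: [-0.0, 0.785, 0.619, -0.0]
force: [2.3, 4.4, -4.8]
finger_gap: 0.0003
finger_force: 2.6
```

Request:
arm_command([
  [-1, -0.1, 0, 0, 0, 0, 0],
])

```text
clock: 8.25
ee_pos: [0.5146, 0.1671, 0.0989]
ee_rot: [-0.0, 0.785, 0.619, 0.0]
force: [2.3, 10.6, -5.9]
finger_gap: 0.0003
finger_force: 5.5
```

Request:
arm_command([
  [-1, -0.1, 0, 0, 0, 0, 0],
])

```text
clock: 8.38
ee_pos: [0.5146, 0.1667, 0.0989]
ee_rot: [-0.0, 0.785, 0.619, 0.001]
force: [2.9, 17.3, -7.8]
finger_gap: 0.0006
finger_force: 8.5
```

Request:
arm_command([
  [-1, 0.4, 0, 0, 0, 0, 0],
  [-1, 1.5, 0, -0.5, 0, 0, 0],
  [-1, 0.5, 0, -3.0, 0, 0, 0],
  [-1, 0, 0, -4.0, 0, 0, 0],
  [-1, 0, 0, 0, 0, 0, 0],
])

```text
clock: 9.0
ee_pos: [0.5215, 0.1902, 0.1769]
ee_rot: [0.001, 0.785, 0.619, 0.002]
force: [-0.5, -1.1, -1.1]
finger_gap: 0.0002
finger_force: 0.0
```

```bash
python3 - <<'E'
from h import *
to(-105,0,120)
t=grab_frame("top"); s=grab_frame("scene")
for n,f,b in(("top",t,(195,195,230,225)),("scene",s,(205,210,245,240))):
    try: print(n,red(f,b))
    except Exception as e: print(e)
cv2.imwrite("pics/c2.png",np.hstack([cv2.resize(t["color"][180:240,190:300],(400,300),interpolation=cv2.INTER_CUBIC),cv2.resize(s["color"][195:260,185:325],(400,300),interpolation=cv2.INTER_CUBIC)]))
E
```

```text
tool shift cm [-22.87   3.79   5.66] TCP tester mm [123.6  37.8 176.9] clock 9.0 F [-0.46 -1.11 -1.14] gap 0.0002
turn [ 0.0046 -0.0021 -0.0016]
top (np.float64(217.125), np.float64(214.875), 8)
scene (np.float64(231.0), np.float64(222.5), 10)
```

View pics/c2.png

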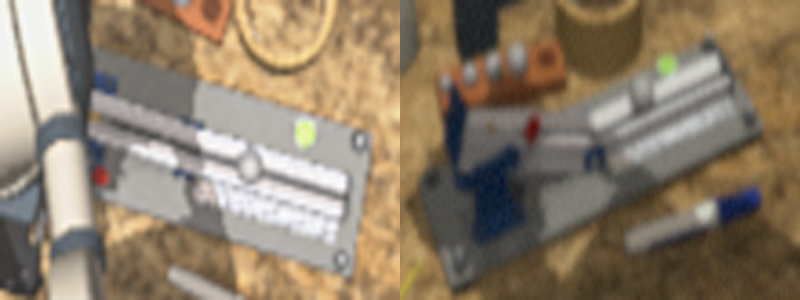

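The red sleeve moved from top pixel (206.9,212.3) to (217.1,214.9), about 35 mm, which is the full swing. A firm stop was felt and the ball hasn't moved. Next I'll go behind the ball.

Request:
arm_command([
  [-1, -4.4, 0.76, 0, 0, 0, 0],
  [-1, -4.4, 0.76, 0, 0, 0, 0],
  [-1, -4.4, 0.76, 0, 0, 0, 0],
  [-1, -4.4, 0.76, 0, 0, 0, 0],
  [-1, -4.4, 0.76, 0, 0, 0, 0],
  [-1, 0, 0, 2.5, 0, 0, 0],
  [-1, 0, 0, 2.5, 0, 0, 0],
  [-1, 0, 0, 2.5, 0, 0, 0],
  [-1, 0, 0, 1.0, 0, 0, 0],
  [-1, 0, 0, 0, 0, 0, 0],
])

```text
clock: 10.35
ee_pos: [0.5051, -0.0334, 0.0883]
ee_rot: [-0.001, 0.785, 0.619, -0.001]
force: [-0.2, -0.7, 0.6]
finger_gap: 0.0006
finger_force: 0.0
```

```bash
python3 - <<'E'
from h import *
to(-97,-0.3,56)
f=wrist(); t=grab_frame("top"); cv2.imwrite("pics/c3.png",np.hstack([cv2.resize(f["color"],(400,300)),cv2.resize(t["color"][180:240,210:290],(400,300),interpolation=cv2.INTER_CUBIC)]))
E
```

```text
tool shift cm [0.07 0.24 3.23] TCP tester mm [-97.7   2.1  88.3] clock 10.35 F [-0.19 -0.74  0.6 ] gap 0.0006
turn [-0.0019  0.0001 -0.002 ]
```

View pics/c3.png

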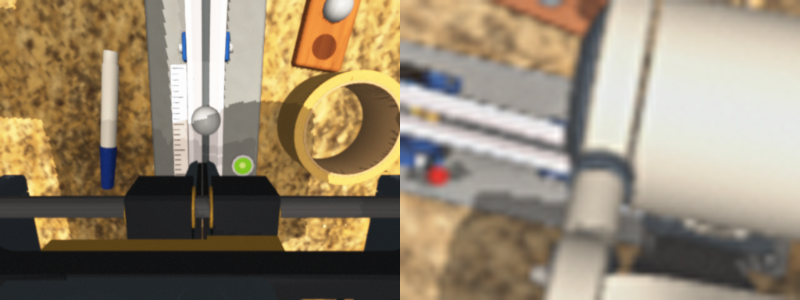

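The wrist view shows the ball at about (206,120) in the left panel, straight ahead of the finger seam at (201,200), with the gutter centre slightly right. A +2.4 mm tool-y correction is due. I'll measure the ball from this view while descending.

Request:
arm_command([
  [-1, 0.07, 0.24, 0, 0, 0, -0.002],
  [-1, 0, 0, 1.5, 0, 0, 0],
  [-1, 0, 0, 1.2, 0, 0, 0],
  [-1, 0, 0, 0.5, 0, 0, 0],
  [-1, 0, 0, 0, 0, 0, 0],
])

```text
clock: 11.08
ee_pos: [0.5077, -0.0334, 0.0564]
ee_rot: [-0.0, 0.785, 0.62, -0.0]
force: [0.0, -1.2, 0.2]
finger_gap: 0.0003
finger_force: 0.0
```

```bash
cat >> h.py <<'E'
def ball(f,g=None):
    g=g if g is not None else cv2.medianBlur(cv2.cvtColor(f["color"],cv2.COLOR_BGR2GRAY),3)
    c=cv2.HoughCircles(g,cv2.HOUGH_GRADIENT,1,20,param1=90,param2=13,minRadius=12,maxRadius=40)
    return [] if c is None else c[0]
E
python3 - <<'E'
from h import *
to(-97,-0.3,56)
f=wrist()
for c in ball(f)[:12]:
    if 225<c[0]<300 and c[1]>60: print(c,L(onz(f,c[:2],.0375)))
print("tips",proj(f,[(f["tool"]@[.016,0,.022,1])[:3]]))
cv2.imwrite("pics/w4.png",cv2.resize(f["color"][60:280,160:360],(545,600)))
E
```

```text
tool shift cm [ 0.01 -0.02  0.04] TCP tester mm [-97.1  -0.5  56.4] clock 11.075 F [ 0.02 -1.19  0.23] gap 0.0003
turn [-0.0012  0.     -0.0001]
[259.5 163.5  22.5] [-53.3  -0.4  37.5]
tips [[259.61989091 208.8634803 ]]
```

View pics/w4.png

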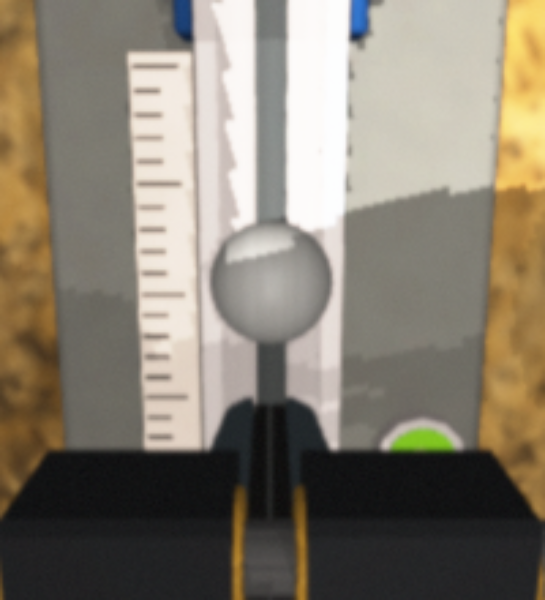

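The finger is right behind the ball, with the ball at (272,282) in the crop and the seam at (270,400). The ball measures x=−53.3, y=−0.4, leaving a gap of about 14 mm. I'll approach slowly and roll it.

Request:
arm_command([
  [-1, 0.25, 0, 0, 0, 0, 0],
  [-1, 0.25, 0, 0, 0, 0, 0],
  [-1, 0.25, 0, 0, 0, 0, 0],
  [-1, 0.2, 0, 0, 0, 0, 0],
  [-1, 0.12, 0, 0, 0, 0, 0],
  [-1, 0.12, 0, 0, 0, 0, 0],
  [-1, 0.12, 0, 0, 0, 0, 0],
  [-1, 0.12, 0, 0, 0, 0, 0],
  [-1, 0.15, 0, 0, 0, 0, 0],
  [-1, 0.15, 0, 0, 0, 0, 0],
  [-1, 0.2, 0, 0, 0, 0, 0],
  [-1, 0.2, 0, 0, 0, 0, 0],
])

```text
clock: 12.62
ee_pos: [0.513, -0.0126, 0.0569]
ee_rot: [0.0, 0.785, 0.62, -0.0]
force: [0.6, 0.2, 0.7]
finger_gap: 0.0004
finger_force: 0.1
```

```bash
cat > look.py <<'E'
from h import *
s=state(); x,y,z=L(s["ee_pos"]); print("TCP",x,y,z,"t",s["clock"],"F",s["force"].round(1))
f=wrist()
for c in ball(f):
    if 240<c[0]<280 and c[1]>110:
        h=.0375
        for _ in range(6):
            X=L(onz(f,c[:2],h)); h=(37.5+max(0,X[0]+7.7)*np.tan(np.radians(20)))/1e3
        print(c,X,"gap to finger face",round(X[0]-12.7-(x+16),1))
E
python3 look.py
```

```text
TCP -75.7 -0.9 56.9 t 12.625 F [0.6 0.2 0.7]
[258.5 186.5  22.5] [-45.3  -0.2  37.5] gap to finger face 1.7
[247.5 159.5  38.3] [-29.7   6.   37.5] gap to finger face 17.3
[263.5 220.5  12.7] [-66.1  -3.2  37.5] gap to finger face -19.1
```

Request:
arm_command([
  [-1, 0.25, -0.02, 0.01, 0, 0, 0],
  [-1, 0.25, -0.02, 0.01, 0, 0, 0],
  [-1, 0.25, 0, 0.01, 0, 0, 0],
  [-1, 0.25, 0, 0, 0, 0, 0],
  [-1, 0.25, 0, 0, 0, 0, 0],
  [-1, 0.25, 0, 0, 0, 0, 0],
  [-1, 0.25, 0, 0, 0, 0, 0],
  [-1, 0.25, 0, 0, 0, 0, 0],
  [-1, 0.25, 0, 0, 0, 0, 0],
  [-1, 0.25, 0, 0, 0, 0, 0],
  [-1, 0.25, 0, 0, 0, 0, 0],
  [-1, 0.25, 0, 0, 0, 0, 0],
])

```text
clock: 14.18
ee_pos: [0.5196, 0.0167, 0.0566]
ee_rot: [-0.0, 0.785, 0.62, -0.0]
force: [0.7, 0.5, 0.1]
finger_gap: 0.0008
finger_force: 0.1
```

```bash
python3 look.py
```

```text
TCP -45.6 -0.5 56.6 t 14.175 F [0.7 0.5 0.1]
[259.5 186.5  22.5] [-15.2  -0.4  37.5] gap to finger face 1.7
[257.5 159.5  31.6] [ 0.9  0.8 40.6] gap to finger face 17.8
[262.5 220.5  22.4] [-35.9  -2.2  37.5] gap to finger face -19.0
```

Request:
arm_command([
  [-1, 0.25, 0, 0, 0, 0, 0],
  [-1, 0.25, 0, 0, 0, 0, 0],
  [-1, 0.25, 0, -0.02, 0, 0, 0],
  [-1, 0.25, 0, -0.09, 0, 0, 0],
  [-1, 0.25, 0, -0.09, 0, 0, 0],
  [-1, 0.25, 0, -0.09, 0, 0, 0],
  [-1, 0.25, 0, -0.09, 0, 0, 0],
  [-1, 0.25, 0, -0.09, 0, 0, 0],
  [-1, 0.25, 0, -0.09, 0, 0, 0],
  [-1, 0.25, 0, -0.09, 0, 0, 0],
  [-1, 0.25, 0, -0.09, 0, 0, 0],
  [-1, 0.25, 0, -0.09, 0, 0, 0],
])

```text
clock: 15.72
ee_pos: [0.5265, 0.0459, 0.065]
ee_rot: [0.0, 0.785, 0.62, -0.0]
force: [0.6, -1.7, 1.6]
finger_gap: -0.0002
finger_force: 1.2
```

```bash
python3 look.py
```

```text
TCP -15.7 -0.5 65.0 t 15.725 F [ 0.6 -1.7  1.6]
[259.5 187.5  21.7] [14.1 -0.4 45.4] gap to finger face 1.1
[254.5 220.5  22.4] [-9.1  2.7 37.5] gap to finger face -22.1
```

Request:
arm_command([
  [-1, 0.28, 0, -0.102, 0, 0, 0],
  [-1, 0.28, 0, -0.102, 0, 0, 0],
  [-1, 0.28, 0, -0.102, 0, 0, 0],
  [-1, 0.28, 0, -0.102, 0, 0, 0],
  [-1, 0.28, 0, -0.102, 0, 0, 0],
  [-1, 0.28, 0, -0.102, 0, 0, 0],
  [-1, 0.28, 0, -0.102, 0, 0, 0],
  [-1, 0.28, 0, -0.102, 0, 0, 0],
  [-1, 0.28, 0, -0.102, 0, 0, 0],
  [-1, 0.28, 0, -0.102, 0, 0, 0],
  [-1, 0.28, 0, -0.102, 0, 0, 0],
  [-1, 0.28, 0, -0.102, 0, 0, 0],
])

```text
clock: 17.27
ee_pos: [0.5343, 0.0786, 0.0772]
ee_rot: [-0.0, 0.785, 0.62, -0.0]
force: [-0.1, -1.2, 0.3]
finger_gap: 0.0004
finger_force: 0.9
```

```bash
python3 look.py
```

```text
TCP 18.0 -0.4 77.2 t 17.275 F [-0.1 -1.2  0.3]
[258.5 187.5  22.5] [47.7  0.2 57.7] gap to finger face 1.0
[259.5 223.5  21.3] [22.  -0.4 48.3] gap to finger face -24.7
```

Request:
arm_command([
  [-1, 0.28, 0, -0.102, 0, 0, 0],
  [-1, 0.28, 0, -0.102, 0, 0, 0],
  [-1, 0.28, 0, -0.102, 0, 0, 0],
  [-1, 0.28, 0, -0.102, 0, 0, 0],
  [-1, 0.28, 0, -0.102, 0, 0, 0],
  [-1, 0.28, 0, -0.102, 0, 0, 0],
  [-1, 0.28, 0, -0.102, 0, 0, 0],
  [-1, 0.28, 0, -0.102, 0, 0, 0],
  [-1, 0.28, 0, -0.102, 0, 0, 0],
  [-1, 0.28, 0, -0.102, 0, 0, 0],
  [-1, 0.28, 0, -0.102, 0, 0, 0],
  [-1, 0.28, 0, -0.102, 0, 0, 0],
])

```text
clock: 18.82
ee_pos: [0.542, 0.1113, 0.0895]
ee_rot: [-0.0, 0.785, 0.62, -0.0]
force: [-0.1, -0.9, 0.5]
finger_gap: 0.0001
finger_force: 0.9
```

```bash
python3 look.py
```

```text
TCP 51.6 -0.4 89.5 t 18.825 F [-0.1 -0.9  0.5]
[259.5 187.5  21.4] [81.3 -0.4 69.9] gap to finger face 1.0
[258.5 131.5  33.8] [113.9   0.2  81.8] gap to finger face 33.6
[260.5 111.5  31.6] [123.7  -0.7  85.3] gap to finger face 43.4
[278.5 158.5  14.6] [ 99.2 -10.6  76.4] gap to finger face 18.9
```

Request:
arm_command([
  [-1, 0.28, 0, -0.102, 0, 0, 0],
  [-1, 0.28, 0, -0.102, 0, 0, 0],
  [-1, 0.28, 0, -0.102, 0, 0, 0],
  [-1, 0.28, 0, -0.102, 0, 0, 0],
  [-1, 0.28, 0, -0.102, 0, 0, 0],
  [-1, 0.28, 0, -0.102, 0, 0, 0],
  [-1, 0.28, 0, -0.102, 0, 0, 0],
  [-1, 0.2, 0, -0.073, 0, 0, 0],
  [-1, 0.2, 0, -0.073, 0, 0, 0],
  [-1, 0.2, 0, -0.073, 0, 0, 0],
  [-1, 0.2, 0, -0.073, 0, 0, 0],
])

```text
clock: 20.25
ee_pos: [0.5484, 0.1381, 0.0995]
ee_rot: [-0.0, 0.785, 0.62, 0.0]
force: [-0.1, -1.1, 1.4]
finger_gap: 0.0005
finger_force: 0.8
```

```bash
python3 look.py
```

```text
TCP 79.2 -0.5 99.5 t 20.25 F [-0.1 -1.1  1.4]
[259.5 186.5  22.5] [109.5  -0.4  80.2] gap to finger face 1.6
[257.5 159.5  31.6] [126.1   0.7  86.2] gap to finger face 18.2
[265.5 133.5  23.6] [140.4  -3.4  91.4] gap to finger face 32.5
[249.5 204.5  15.6] [97.3  5.6 75.7] gap to finger face -10.6
[274.5 236.5  14.9] [ 72.7 -10.2  66.8] gap to finger face -35.2
[240.5 172.5  13.8] [118.4  10.2  83.4] gap to finger face 10.5
```

Request:
arm_command([
  [-1, 0.1, 0, -0.036, 0, 0, 0],
  [-1, 0.1, 0, -0.036, 0, 0, 0],
  [-1, 0.1, 0, -0.036, 0, 0, 0],
])

```text
clock: 20.68
ee_pos: [0.5491, 0.1409, 0.1005]
ee_rot: [-0.0, 0.785, 0.62, -0.0]
force: [-1.0, -1.7, 0.5]
finger_gap: 0.0004
finger_force: 0.6
```

Request:
arm_command([
  [-1, 0.1, 0, -0.036, 0, 0, 0],
])

```text
clock: 20.8
ee_pos: [0.5493, 0.1418, 0.1009]
ee_rot: [0.0, 0.785, 0.62, -0.0]
force: [-1.4, -1.4, 0.6]
finger_gap: 0.0002
finger_force: 0.8
```

Request:
arm_command([
  [-1, 0.1, 0, -0.036, 0, 0, 0],
])

```text
clock: 20.92
ee_pos: [0.5496, 0.1428, 0.1013]
ee_rot: [0.0, 0.785, 0.62, -0.0]
force: [0.2, -2.1, 0.9]
finger_gap: 0.0006
finger_force: 0.9
```

```bash
python3 look.py
```

```text
TCP 84.0 -0.5 101.3 t 20.925 F [ 0.2 -2.1  0.9]
[256.5 187.5  23.9] [113.7   1.3  81.7] gap to finger face 1.0
[259.5 132.5  39.4] [145.7  -0.3  93.3] gap to finger face 33.0
[258.5 157.5  32.7] [132.1   0.2  88.4] gap to finger face 19.4
[273.5 229.5  22.4] [83.2 -9.4 70.6] gap to finger face -29.5
```

Request:
arm_command([
  [-1, 0.1, 0, -0.036, 0, 0, 0],
])

```text
clock: 21.1
ee_pos: [0.5498, 0.1438, 0.1016]
ee_rot: [0.0, 0.785, 0.62, -0.0]
force: [-0.7, -1.8, 1.1]
finger_gap: 0.0002
finger_force: 0.9
```

Request:
arm_command([
  [-1, 0.06, 0, -0.02, 0, 0, 0],
])

```text
clock: 21.22
ee_pos: [0.55, 0.1444, 0.1018]
ee_rot: [0.0, 0.785, 0.62, -0.0]
force: [0.4, -1.7, 0.8]
finger_gap: 0.0002
finger_force: 1.0
```

Request:
arm_command([
  [-1, 0.06, 0, -0.02, 0, 0, 0],
])

```text
clock: 21.35
ee_pos: [0.55, 0.1448, 0.102]
ee_rot: [0.0, 0.785, 0.62, -0.0]
force: [-0.6, -5.1, 1.1]
finger_gap: 0.0003
finger_force: 2.6
```

Force has jumped to 5 N, so the ball has met the bumper. I'll draw back slowly along the slope and check that the ball stays.

Request:
arm_command([
  [-1, 0.03, 0, -0.01, 0, 0, 0],
  [-1, 0, 0, 0, 0, 0, 0],
])

```text
clock: 21.6
ee_pos: [0.55, 0.1449, 0.102]
ee_rot: [0.0, 0.785, 0.62, -0.0]
force: [-1.0, -6.2, 1.0]
finger_gap: 0.0004
finger_force: 2.8
```

Request:
arm_command([
  [-1, -0.1, 0, 0.036, 0, 0, 0],
  [-1, -0.1, 0, 0.036, 0, 0, 0],
  [-1, -0.1, 0, 0.036, 0, 0, 0],
  [-1, -0.1, 0, 0.036, 0, 0, 0],
  [-1, -0.1, 0, 0.036, 0, 0, 0],
  [-1, -0.1, 0, 0.036, 0, 0, 0],
  [-1, -0.1, 0, 0.036, 0, 0, 0],
  [-1, -0.1, 0, 0.036, 0, 0, 0],
])

```text
clock: 22.6
ee_pos: [0.5483, 0.1374, 0.0992]
ee_rot: [-0.0, 0.785, 0.62, -0.0]
force: [0.7, 0.2, -0.7]
finger_gap: 0.0005
finger_force: 0.0
```

```bash
python3 look.py
```

```text
TCP 78.4 -0.5 99.2 t 22.6 F [ 0.7  0.2 -0.7]
[259.5 181.5  22.5] [112.   -0.4  81.1] gap to finger face 4.9
[252.5 140.5  39.4] [136.    3.3  89.8] gap to finger face 28.9
[252.5 162.5  25.7] [123.7   3.5  85.3] gap to finger face 16.6
[251.5 219.5  13.2] [85.5  4.6 71.4] gap to finger face -21.6
```

The ball holds at x≈112 (seat 110.9) while the finger gap has opened to about 4 mm. I'll clear away and recheck.

Request:
arm_command([
  [-1, -0.3, 0, 0.1, 0, 0, 0],
  [-1, -0.6, 0, 0.1, 0, 0, 0],
  [-1, -1.0, 0, 0, 0, 0, 0],
  [-1, -1.0, 0, -1.0, 0, 0, 0],
  [-1, -1.0, 0, -2.5, 0, 0, 0],
  [-1, -1.0, 0, -2.5, 0, 0, 0],
  [-1, -1.0, 0, -2.5, 0, 0, 0],
  [-1, 0, 0, -1, 0, 0, 0],
  [-1, 0, 0, 0, 0, 0, 0],
  [-1, 0, 0, 0, 0, 0, 0],
])

```text
clock: 23.9
ee_pos: [0.5342, 0.0802, 0.1914]
ee_rot: [-0.0, 0.785, 0.62, -0.0]
force: [-0.3, 0.3, 0.4]
finger_gap: 0.0008
finger_force: 0.0
```

```bash
python3 look.py; python3 - <<'E'
from h import *
f=wrist(); s=grab_frame("scene"); g=cv2.medianBlur(cv2.cvtColor(f["color"],cv2.COLOR_BGR2GRAY),3)
c=cv2.HoughCircles(g,cv2.HOUGH_GRADIENT,1,10,param1=90,param2=10,minRadius=6,maxRadius=16)
p=proj(f,[W(110.9,0,80.7)])[0]; print("expected seat px",p)
for q in c[0]:
    if np.hypot(*(q[:2]-p))<12: print(q,L(onz(f,q[:2],.0807)))
print("red",[red(s,(205,210,245,240))], "exp set", proj(s,[W(93-17.4,40,85)]),"exp released",proj(s,[W(93+17.4,40,85)]))
E
```

```text
TCP 19.6 -0.0 191.4 t 23.9 F [-0.3  0.3  0.4]
[258.5 186.5  21.6] [18.1  0.8 46.9] gap to finger face -30.2
[257.5 225.5  22.5] [-27.4   1.8  37.5] gap to finger face -75.7
[260.5 121.5  23.9] [82.5 -0.9 70.3] gap to finger face 34.2
expected seat px [259.59339277  86.2427069 ]
[259.5  85.5  15.4] [1.115e+02 1.000e-01 8.070e+01]
red [(np.float64(230.88888888888889), np.float64(222.44444444444446), 9)] exp set [[231.33133669 222.40605208]] exp released [[218.6431277  226.12265265]]
```

```bash
python3 -c "
from cell import job_done; print(job_done())"
```

```text
the job is handed in; nothing more can be done
None
```

The lever is fully over against its low-end stop, and the ball is parked behind the raised catch within about 1 mm of the seat; I drew the finger clear and handed the job in at about 24 s.

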